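Load a vial and index the sample changer to the reader

ROBOT

A 6-joint arm with a two-finger parallel gripper is mounted at the origin on a cart in front of the work surface, level with it; the furniture and walls round the work are solid. World frame = base frame: x ahead of the robot, y to its left, z up, the work surface at z = 0. Lengths are in m, angles in rad, forces in N, time in s.
With the tool pointing down it reaches from about 0.35 to 0.95 m from the base axis. Payload 17.4 kg.
Tool frame: the origin (TCP) lies between the finger pads; the fingertips stand 17 mm ahead of it and the grasp point (between the pads) lies 2 mm behind it; z points along the fingers, y is the line along which they close (so a half turn about z gives the same grasp; the last joint's range is limited). The gripper opens to 93 mm and grips with 3 to 60 N. Pads are 15 mm wide; open, the fingers measure 128 mm over their backs; the gripper's body (75 mm by 188 mm) begins 65 mm behind the grasp point.
Start: joints at [1.181, 0.116, 1.442, -0, 1.584, -0.038], TCP at [0.233, 0.634, 0.236] pointing down, gripper open.
Joint ranges: [-2.83, 2.83], [-0.83, 2.19], [0.07, 2.5], [-1.14, 4.28], [0.01, 3], [-2.97, 2.97]. Speed limits (rad/s): [1.89, 1.89, 2.22, 3.14, 3.14, 3.14].

INTERFACE

Orientations are given as a rotation vector (axis times angle).
In Python, from workcell import env gives the robot as it stands. Calls block until the motion is done:
- env.move_to(position, orientation): joint-space move of the TCP to a pose.
- env.move_l(position, vel=0.15, attitude=None, f_stop=None): straight line of the TCP; attitude=None keeps the orientation; vel is the mean speed in m/s. With f_stop (N) it stops when the force on the tool has changed by that much, and returns True; else False.
- env.move_j(angles): joint-space move.
- env.let_go() and env.close_gripper(f_grip=None): open the fingers fully, or close them until they stop; f_grip is the grip in N (None keeps the last).
- env.sleep(seconds).
- env.solve_ik(position, orientation): joint angles nearest the present ones, or None.
- env.state(): the state.
- env.snapshot(name): name is "scene" or "side" or "wrist"; returns a dict with "image" (420x560x3 uint8, blue, green, red), "fov_y" (degrees; the focal length in pixels is half the picture's height over the tangent of half this angle, whatever the lens; pixels are square), "cx", "cy" (the principal point, pixels), "R" (3x3) and "t" (3): a world point X has camera coordinates R X + t. Camera axes: x right, y down, z forward; pixel columns grow to the right and rows downward; lengths in m; the calibration is good to about 2 mm. A picture is of the moment at which its call begins. There is no depth.
A pose or a line that the arm cannot do raises env.MotionError and nothing moves.
- env.hand_in(): hands the job in; it is judged then, once.
The state is a dict: "clock": time; "joints": joint angles; "dq": joint speeds; "effort": joint torques, N m; "tool_pos": TCP position; "tcp_rot": TCP orientation; "ft_force": force on the tool from outside, world axes, zero at the start; "ft_torque": the same for the moment, N m; "finger_gap": finger opening in m; "grasp_force": force on a finger pad.
Only numpy, scipy, OpenCV 4.12 (cv2) and the standard library are available. Lean on these libraries where they do the work, as an engineer would, in place of code of your own. Each camera call takes 0.05 s, during which the arm holds its last target. There are 200 camera calls.

TASK

Stand the small capped vial from the worktop upright in the empty cup of the sample changer and let go. Then push the carousel round by one of its upright finger pins, clockwise seen from above, to its next detent, so that the vial comes under the reader's hood: go on until the spring plunger has dropped into its notch and the carousel has come up firmly against it, which takes up the play, but do not force it (it bears 20 N). Leave the carousel locked there with the vial standing in its cup, and do not disturb the beaker and the timer.

Things in the scene. Friction and masses are not known exactly. Their poses are not given: they have to be found in the camera images.
- changer: Bench sample changer, fixed to the worktop: round white base 180 mm across with a grey carousel disc 200 mm across, a reader and a spring plunger. Origin on the carousel's axis at worktop level, z up. Angles are counted anticlockwise from its +x axis: the reader stands at 80 deg (behind, to the left), the plunger at 260 deg, both outside the disc.
- axis (a point): Point on the carousel's axis at the disc's upper face, 52 mm above the worktop; the hub is low (61 mm). On the disc, 65 mm from the axis and 60 deg apart, stand six white cups, 36 mm outside, rim 66 mm above the worktop. Five hold fixed vials (tops at 106 mm) like the loose one; one is empty. Between the cups stand six steel finger pins, 88 mm from the axis.
- cup (a point): Centre of the inner floor of the empty cup, 54 mm above the worktop; the cup is 30 mm wide inside, rim 12 mm above this point. It turns with the carousel and starts 42 to 50 deg anticlockwise of the reader, clear of the hood.
- pin (a point): On the finger pin just anticlockwise of the empty cup (30 deg from it), 88 mm from the axis, 67 mm above the worktop, on its centre line. An upright steel pin 10 mm thick, its top 82 mm above the worktop, with a foot 16 mm wide up to 57 mm; the vials beside it stand 28 mm from it, so come from the rim side. Push it tangentially, clockwise, along an arc about the axis.
- hood (a point): Centre of the top of the reader's hood, 136 mm above the worktop. The hood is 46 mm wide, reaches over the disc from the reader's column to 47 mm from the axis, and leaves 9 mm over a vial standing in a cup, so the cup below it cannot be loaded.
- edge (a point): Point of the disc's notched edge facing the robot at the changer's 180 deg, 106 mm from the axis, 39 mm up. At 260 deg the plunger rides on this edge (its guide and black knob out to 154 mm, all below 50 mm). A 3 N spring drops it 9 mm into a notch (one per 60 deg) passing at under 50 mm/s. Its block is clamped by hand up to 4.3 deg off 260 deg: no reading gives the true place, it must be felt.
- carousel (a joint): Carousel angle, rad, growing clockwise seen from above; the empty cup stands at 80 deg minus it. Starts between detents, -0.87 to -0.73; stops against the dropped plunger at nominally 0.017, really -0.06 to 0.095. Friction takes 2 to 3 N at a pin and holds it where it is left. The stop gives 1 mm per 14 N. Seat it with 12 to 18 N at the pin (8 to 13 N on the plunger); over 20 N on the plunger is forcing it.
- vial: Loose small glass vial with a black screw cap, round, 25 mm across, 52 mm high, 24 to 45 g, standing upright alone near the worktop's front edge, between the stirrer's foot and the changer (the stirrer's head hangs to the left, from 0.36 m up: keep the wrist clear). Origin at the centre of its underside, z up through the cap. It fits the cup with about 2 mm to spare all round.
- beaker: Bystander: empty glass beaker, 52 mm across, 70 mm high, behind the changer to the left, beyond the reader. Origin at the centre of its underside.
- timer: Bystander: flat countdown timer, 56 x 66 x 17 mm, on the worktop to the right of the changer, near the front edge. Origin at the centre of its underside.

How it is judged:
By the outcome, as a careful person would: the job done as asked, in the order asked, and still so for the second after the job is handed in, with the robot touching nothing.
It also fails if it takes over 69 s, if anything falls off the work surface, if the arm or the gripper's body presses on something with over 40 N, if the wrist force passes 120 N, or if a joint passes its speed limit or range.

## Working session

There is one attempt and no reset: what is moved stays moved. The work goes in short steps, each a Python script; the robot and the scene stay as the last script left them, time stands still between calls to the robot, and variables do not carry over. Pictures are saved under pics/ and viewed, at most 10 in all, crops included, and the job is handed in when it is done.

```bash
ls; mkdir -p pics
python3 - <<'E'
from workcell import env
import cv2,pickle
for n in ("scene","side"):
    s=env.snapshot(n); cv2.imwrite(f"pics/{n}0.png",s["image"]); pickle.dump(s,open(f"{n}0.pkl","wb"))
    print(n,s["fov_y"],s["cx"],s["cy"],s["R"],s["t"])
print(env.state())
E
```

```text
pics
scene 50.16294650996737 277.2773558032784 210.42854184172512 [[-0.53037749 -0.84770834 -0.00950193]
 [-0.54531516  0.34972097 -0.76179171]
 [ 0.64910021 -0.39885563 -0.64775234]] [-0.07692222  0.5854102   0.35319071]
side 56.96614084158097 282.1027963977808 211.0406775753357 [[-0.83788823 -0.54553141 -0.01840666]
 [-0.24487535  0.40581705 -0.8805388 ]
 [ 0.48783131 -0.73328576 -0.47361652]] [0.26329636 0.41923821 0.27214401]
{'clock': 0.1, 'joints': array([ 1.18122874e+00,  1.16448313e-01,  1.44217550e+00, -1.23809318e-05,
        1.58399905e+00, -3.77895052e-02]), 'dq': array([-0.00302482, -0.00146562, -0.0039462 ,  0.00154566, -0.0031879 ,
        0.00052307]), 'effort': array([ 2.56472966e-03, -7.22888160e+01, -6.23874378e+01,  7.81400828e-02,
        2.26791197e-02, -8.51602385e-05]), 'tool_pos': array([0.23252851, 0.63351692, 0.23498631]), 'tcp_rot': array([-5.49691034e-01, -3.09291854e+00,  1.58545527e-03]), 'ft_force': array([ 0.19389693, -0.20323588, -0.05672402]), 'ft_torque': array([-0.02640301, -0.00914033, -0.01532131]), 'grasp_force': 0.0, 'finger_gap': 0.09305496328893062}
```

View pics/scene0.png

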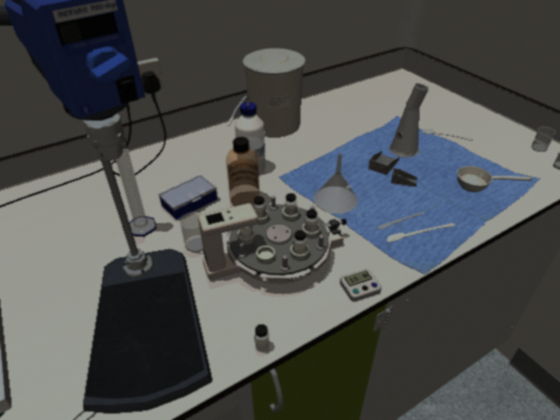

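View pics/side0.png

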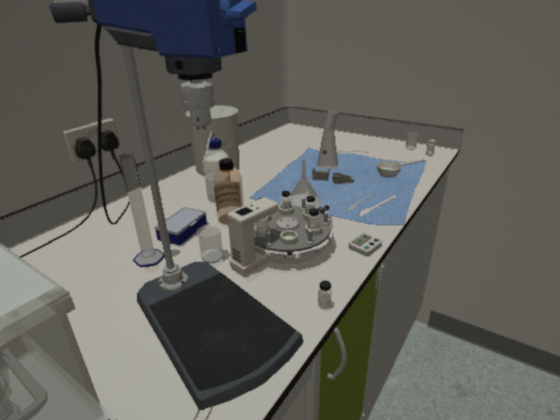

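The scene view shows the vial at about (262,337), the changer hub at (279,234), the empty cup at (265,254), the reader at (225,220) and the timer at (360,284). The side view shows the vial at (325,293), the hub at (288,222) and the empty cup at (289,238). I'll enlarge both.

Run:
```python
import cv2
a=cv2.imread("pics/scene0.png")[180:360,180:390]; b=cv2.imread("pics/side0.png")[180:315,215:375]
for n,i,k in(("a",a,3.33),("b",b,4.4)):
    i=cv2.resize(i,None,fx=k,fy=k,interpolation=cv2.INTER_CUBIC); i=cv2.convertScaleAbs(i,alpha=1.6); print(i.shape)
    cv2.imwrite(f"pics/crop_{n}.png",i)
```

```text
(599, 699, 3)
(594, 704, 3)
```

View pics/crop_a.png

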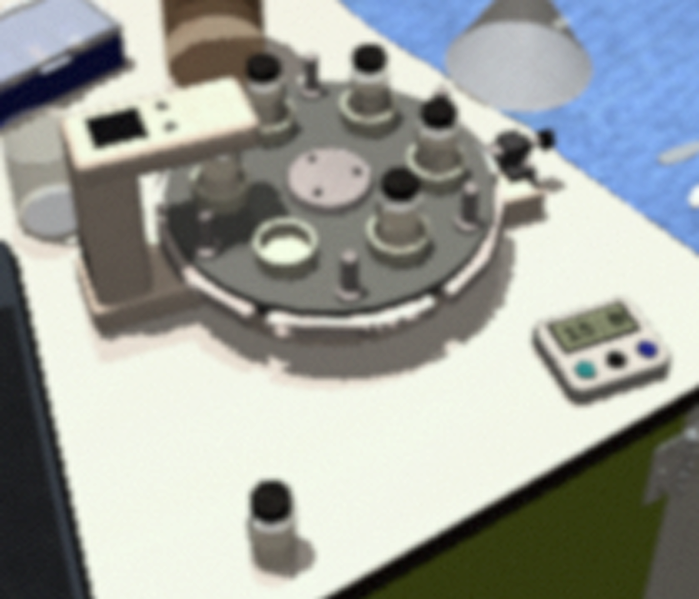

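View pics/crop_b.png

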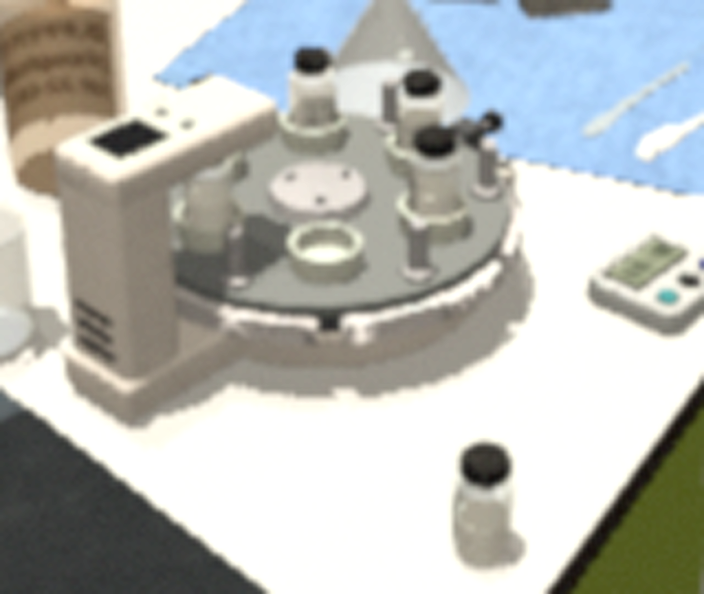

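The crops show, in crop a / crop b: hub centre (329,178)/(319,187), empty cup rim (285,242)/(325,243), pin top (349,254)/(419,223), vial cap top (270,492)/(486,455) and timer (603,345)/(660,268).

```bash
cat > h.py <<'E'
import numpy as np, cv2
from workcell import env
def ray(s,u,v,z):
    f=s["image"].shape[0]/2/np.tan(np.radians(s["fov_y"]/2))
    d=s["R"].T@np.array([(u-s["cx"])/f,(v-s["cy"])/f,1]); c=-s["R"].T@s["t"]
    return c+d*(z-c[2])/d[2]
def proj(s,X):
    f=s["image"].shape[0]/2/np.tan(np.radians(s["fov_y"]/2)); p=s["R"]@np.asarray(X)+s["t"]
    return np.array([s["cx"]+f*p[0]/p[2],s["cy"]+f*p[1]/p[2]])
def down(a):  # tool z down, tool y (closing line) at angle a in the xy plane
    y=np.array([np.cos(a),np.sin(a),0]); z=np.array([0,0,-1.]); x=np.cross(y,z)
    return cv2.Rodrigues(np.column_stack([x,y,z]))[0].ravel()
E
python3 - <<'E'
import pickle; from h import *
a,b=[pickle.load(open(n,"rb")) for n in("scene0.pkl","side0.pkl")]
P=dict(hub=((329,178),(319,187),.061),cup=((285,242),(325,243),.066),pin=((349,254),(419,223),.082),vial=((270,492),(486,455),.052),timer=((603,345),(660,268),.017),
 hood=((160,125),(167,130),.136))
for k,(p,q,z) in P.items():
    A=ray(a,180+p[0]/3.33,180+p[1]/3.33,z);B=ray(b,215+q[0]/4.4,180+q[1]/4.4,z); print(k,A.round(4),B.round(4))
    P[k]=(A+B)[:2]/2
h=P["hub"]
for k in P: d=P[k]-h; print(k,P[k].round(4),np.hypot(*d).round(4),np.degrees(np.arctan2(d[1],d[0])).round(1))
for n in("pin","vial"):
  for aa in np.radians(range(0,180,30)): print(n,np.degrees(aa),env.solve_ik(np.r_[P[n],.08],down(aa)))
for s in(a,b): print(proj(s,[0,0,0]),-s["R"].T@s["t"])
E
```

```text
hub [ 0.6019 -0.4716  0.061 ] [ 0.605  -0.4712  0.061 ]
cup [ 0.5662 -0.4197  0.066 ] [ 0.5687 -0.4195  0.066 ]
pin [ 0.5259 -0.4369  0.082 ] [ 0.5263 -0.4363  0.082 ]
vial [ 0.4354 -0.3324  0.052 ] [ 0.4357 -0.3329  0.052 ]
timer [ 0.4407 -0.5537  0.017 ] [ 0.4484 -0.5563  0.017 ]
hood [ 0.6198 -0.3743  0.136 ] [ 0.6224 -0.3699  0.136 ]
hub [ 0.6034 -0.4714] 0.0 0.0
cup [ 0.5674 -0.4196] 0.063 124.8
pin [ 0.5261 -0.4366] 0.0848 155.8
vial [ 0.4355 -0.3327] 0.2178 140.4
timer [ 0.4445 -0.555 ] 0.1796 -152.2
hood [ 0.6211 -0.3721] 0.1008 79.9
pin 0.0 [-7.29986267e-01  2.14929523e-01  1.58705437e+00 -4.44089210e-16
  1.33960876e+00 -7.29986267e-01]
pin 29.999999999999996 [-7.29986267e-01  2.14929523e-01  1.58705437e+00 -4.44089210e-16
  1.33960876e+00 -1.25358504e+00]
pin 59.99999999999999 [-0.72998627  0.21492952  1.58705437  0.          1.33960876 -1.77718382]
pin 90.0 [-0.72998627  0.21492952  1.58705437  0.          1.33960876 -2.30078259]
pin 119.99999999999999 [-0.72998627  0.21492952  1.58705437  0.          1.33960876 -2.82438137]
pin 150.0 [-0.72998627  0.21492952  1.58705437  0.          1.33960876  2.93520516]
vial 0.0 [-6.98816884e-01 -7.41865434e-02  1.89213435e+00 -4.44089210e-16
  1.32364484e+00 -6.98816884e-01]
vial 29.999999999999996 [-6.98816884e-01 -7.41865434e-02  1.89213435e+00 -4.44089210e-16
  1.32364484e+00 -1.22241566e+00]
vial 59.99999999999999 [-0.69881688 -0.07418654  1.89213435  0.          1.32364484 -1.74601443]
vial 90.0 [-0.69881688 -0.07418654  1.89213435  0.          1.32364484 -2.26961321]
vial 119.99999999999999 [-0.69881688 -0.07418654  1.89213435  0.          1.32364484 -2.79321199]
vial 150.0 [-0.69881688 -0.07418654  1.89213435  0.          1.32364484  2.96637455]
[179.55838249 954.11067929] [ 0.04917908 -0.12906573  0.67400984]
[656.56417946 807.28334597] [0.19051365 0.17306175 0.50289382]
```

Run:
```python
import pickle; from h import *
a,b=[pickle.load(open(n,"rb")) for n in("scene0.pkl","side0.pkl")]
def K(s):
    f=210/np.tan(np.radians(s["fov_y"]/2)); return np.array([[f,0,s["cx"]],[0,f,s["cy"]],[0,0,1]])@np.c_[s["R"],s["t"]]
for n,p,q in(("chuck",(103,128),(197,95)),("headbottom",(100,108),(195,72)),("headFront",(60,108),(140,48))):
    X=cv2.triangulatePoints(K(a),K(b),np.float64(p),np.float64(q)).ravel(); print(n,X[:3]/X[3])
for n,u,v in(("foot",195,385),("footR",180,255),("footfrontL",90,400),("foothi",205,345),("pole",135,262)): print(n,ray(a,u,v,.02))
for p in([.3,.3,.25],[.35,0,.25],[.35,-.2,.25],[.38,-.29,.2]): print(p,env.solve_ik(p,down(np.radians(-55)) ),env.solve_ik(p,down(0)))
```

```text
chuck [ 0.57144323 -0.20229041  0.39815013]
headbottom [ 0.57181256 -0.20521049  0.42522896]
headFront [ 0.59789596 -0.16020922  0.44154237]
foot [ 0.41989464 -0.20355525  0.02      ]
footR [ 0.69280914 -0.29255246  0.02      ]
footfrontL [ 0.48268651 -0.05948571  0.02      ]
foothi [ 0.4760989  -0.24675862  0.02      ]
pole [ 0.72310964 -0.20930829  0.02      ]
[0.3, 0.3, 0.25] [ 7.25257840e-01 -4.54794691e-01  1.91943221e+00 -4.44089210e-16
  1.67695513e+00  1.68518893e+00] [ 7.25257840e-01 -4.54794691e-01  1.91943221e+00 -4.44089210e-16
  1.67695513e+00  7.25257840e-01]
[0.35, 0, 0.25] [-7.29217536e-02 -6.43524049e-01  2.03586283e+00 -4.44089210e-16
  1.74925387e+00  8.87009335e-01] [-7.29217536e-02 -6.43524049e-01  2.03586283e+00 -4.44089210e-16
  1.74925387e+00 -7.29217536e-02]
[0.35, -0.2, 0.25] [-5.82446093e-01 -5.07221253e-01  1.95403506e+00 -4.44089210e-16
  1.69477885e+00  3.77484996e-01] [-5.82446093e-01 -5.07221253e-01  1.95403506e+00 -4.44089210e-16
  1.69477885e+00 -5.82446093e-01]
[0.38, -0.29, 0.2] [-7.05239860e-01 -3.13679568e-01  1.89756469e+00 -4.44089210e-16
  1.55770753e+00  2.54691228e-01] [-7.05239860e-01 -3.13679568e-01  1.89756469e+00 -4.44089210e-16
  1.55770753e+00 -7.05239860e-01]
```

Run:
```python
import pickle; from h import *
q=list(env.state()["joints"])
env.move_j([q[0],-.4548,1.9194,0,1.677,q[5]])
env.move_j([-.70,-.4548,1.9194,0,1.677,.26])
o=down(np.radians(-55))
env.move_to([.395,-.30,.19],o)
s=env.snapshot("wrist"); cv2.imwrite("pics/w1.png",s["image"]); pickle.dump(s,open("w1.pkl","wb"))
st=env.state(); print(st["clock"],st["tool_pos"],-s["R"].T@s["t"],proj(s,[.4355,-.3327,.052]),st["ft_force"])
```

```text
4.2417 [ 0.39511679 -0.29961602  0.19043415] [ 0.45090754 -0.2601464   0.33706204] [332.44028362 187.16383179] [-0.65293905  0.53727727  0.64247499]
```

View pics/w1.png

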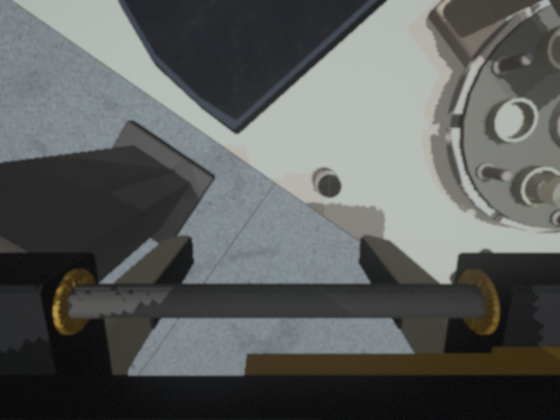

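Cap centre is at (330,184), cup rim at (513,121), and the pin has its ends at (484,171) and (508,175). I'll compare these with projections.

Run:
```python
import pickle; from h import *
s=pickle.load(open("w1.pkl","rb"))
print(ray(s,330,184,.052),ray(s,513,121,.066),ray(s,508,175,.082),ray(s,484,171,.057))
print("pin",proj(s,[.5261,-.4366,.082]),proj(s,[.5261,-.4366,.057]),"cup",proj(s,[.5674,-.4196,.066]))
```

```text
[ 0.43654821 -0.32909388  0.052     ] [ 0.56571352 -0.4170304   0.066     ] [ 0.52653157 -0.43497828  0.082     ] [ 0.52432691 -0.43221914  0.057     ]
pin [509.05389896 176.57804072] [489.01977585 172.19978623] cup [516.71682177 121.11861862]
```

Run:
```python
import pickle; from h import *
o=down(np.radians(-55)); v=[.436,-.331]
env.move_to([*v,.12],o)
env.move_l([*v,.034],vel=.1,f_stop=8)
env.close_gripper(15); env.sleep(.2)
st=env.state(); print(st["clock"],st["tool_pos"],st["finger_gap"],st["grasp_force"])
env.move_l([*v,.15],vel=.15)
c=np.array([.5667,-.4185])
env.move_to([*(c+[-.03,.0]),.16],o)
st=env.state(); print(st["clock"],st["tool_pos"],st["finger_gap"],st["grasp_force"])
s=env.snapshot("wrist"); cv2.imwrite("pics/w2.png",s["image"]); pickle.dump(s,open("w2.pkl","wb"))
for X in([*c,.066],[.6034,-.4714,.061],[.5261,-.4366,.082]): print(proj(s,X))
s=env.snapshot("scene"); cv2.imwrite("pics/s2.png",s["image"]); pickle.dump(s,open("s2.pkl","wb"))
```

```text
6.9583 [ 0.43599218 -0.33099172  0.03398561] 0.025007522532039066 14.999772012233734
8.4833 [ 0.5364936  -0.41836964  0.15825713] 0.024277224740540875 14.999795258045197
[300.27027479 184.46356676]
[382.11073947 183.72119228]
[289.43773396 245.43032098]
```

View pics/w2.png

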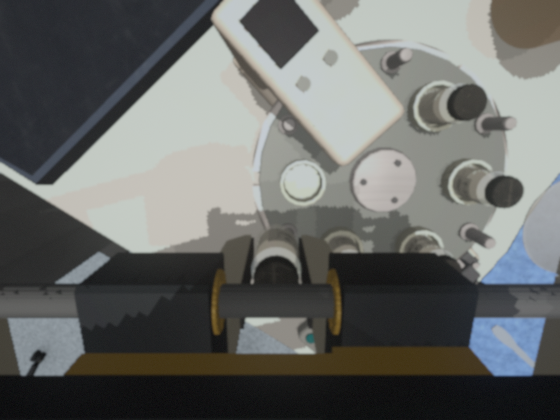

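Cup rim centre appears at (302,183) and hub at (384,181), about 2 px from prediction. The vial is between the fingers at (277,262). I'll check the vial's pose in the hand with one composite.

Run:
```python
import pickle; from h import *
s=pickle.load(open("w2.pkl","rb")); t=pickle.load(open("s2.pkl","rb"))
print("cup,hub",ray(s,302,183,.066),ray(s,384,181,.061))
tp=np.array([.5365,-.4184]); zb=.158-.034
for n,i in(("w",s),("s",t)):
    print(n,"bottom",proj(i,[*tp,zb]),"top",proj(i,[*tp,zb+.052]))
p=proj(t,[*tp,zb]).astype(int); x0,y0=p[0]-40,p[1]-60
print(x0,y0)
A=cv2.resize(s["image"][170:300,230:330],(400,520),interpolation=cv2.INTER_CUBIC)
B=cv2.resize(t["image"][y0:y0+104,x0:x0+80],(400,520),interpolation=cv2.INTER_CUBIC)
cv2.imwrite("pics/c2.png",cv2.convertScaleAbs(np.hstack([A,B]),alpha=1.7))
```

```text
cup,hub [ 0.5683818  -0.41891559  0.066     ] [ 0.60590877 -0.47122661  0.061     ]
w bottom [277.64288758 241.42143309] top [277.75654217 282.23345388]
s bottom [272.74108413 240.07308932] top [272.24461886 217.8340816 ]
232 180
```

View pics/c2.png

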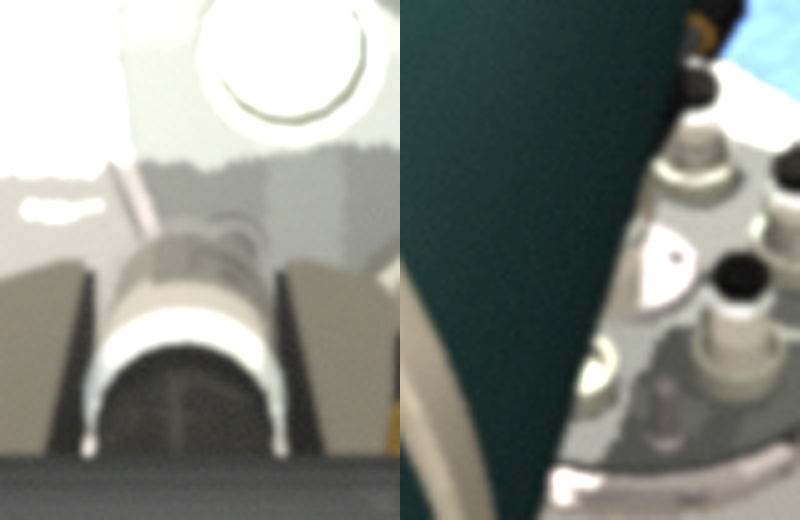

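Run:
```python
import pickle; from h import *
s=pickle.load(open("w2.pkl","rb"))
tp=np.array([.5365,-.4184]); zb=.158-.034; u=np.array([.819,.574])
w=np.array([.574,-.819])
print(proj(s,[*(tp+.0125*u),zb]), [proj(s,[*(tp+k*.0125*w),zb]) for k in(-1,1)])
for r in(224,226,228):
    d=ray(s,277.5,r,zb)[:2]-tp; print(r,d@u*1e3,d@w*1e3)
```

```text
[277.65874651 221.79594143] [array([257.14627466, 241.40117014]), array([298.15112943, 241.44170754])]
224 11.118520475128081 -0.09437316213173862
226 9.858040219475232 -0.09355282491573749
228 8.593468227392139 -0.09272982474357785
```

Run:
```python
from h import *
o=down(np.radians(-55)); c=np.array([.569,-.4183]); u=np.array([.819,.574]); w=np.array([.574,-.819])
env.move_to([*c,.125],o); env.move_l([*c,.106],vel=.06); env.sleep(.2)
f0=env.state()["ft_force"]
hit=env.move_l([*c,.0865],vel=.02,f_stop=3); env.sleep(.1)
st=env.state(); f=st["ft_force"]-f0
print(hit,st["clock"],st["tool_pos"],"f xyz",f.round(2),"u,w",(f[:2]@u).round(2),(f[:2]@w).round(2),st["finger_gap"],st["ft_torque"])
s=env.snapshot("wrist"); cv2.imwrite("pics/w3.png",s["image"])
```

```text
True 10.5 [ 0.56908012 -0.4184556   0.0879047 ] f xyz [-0.37 -0.23  5.66] u,w -0.44 -0.03 0.024865951040333147 [-0.09129417  0.08457184  0.0016155 ]
```

Run:
```python
import pickle; from h import *
o=down(np.radians(-55)); 
env.let_go(); env.sleep(.1)
p=env.state()["tool_pos"]; env.move_l([p[0],p[1],.16],vel=.12)
env.move_to([.49,-.43,.17],down(np.radians(-25)))
s=env.snapshot("wrist"); pickle.dump(s,open("w4.pkl","wb"))
cv2.imwrite("pics/w4.png",cv2.convertScaleAbs(s["image"],alpha=1.4))
st=env.state(); print(st["clock"],st["tool_pos"],st["ft_force"])
for X in([.569,-.4183,.106],[.569,-.4183,.066],[.6034,-.4714,.061],[.5261,-.4366,.082],[.5261,-.4366,.057]): print(proj(s,X))
```

```text
13.275 [ 0.49043194 -0.42979621  0.16934699] [-0.59531737 -0.65331882  0.27742395]
[376.57318621 164.17158233]
[361.01220784 158.30929478]
[421.72746309 198.36821433]
[322.86224834 206.12251049]
[318.64959297 198.88099444]
```

View pics/w4.png

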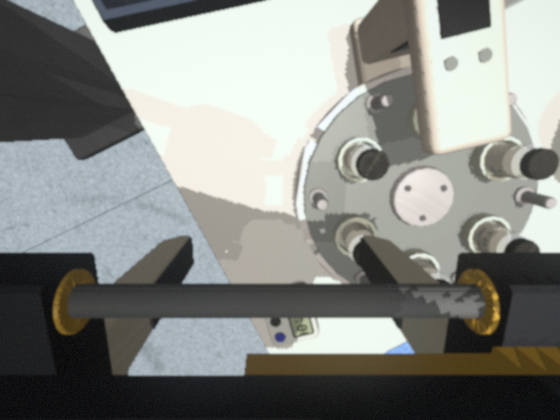

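The vial stands in its cup: cap at (372,162), cup rim at (358,160). The pin is at (321,203) and the hub at (423,197). Next I'll close the fingers, descend on the rim side of the pin, touch it and push.

```bash
cat >> h.py <<'E'
H=np.array([.605,-.472]); 
def pose(phi,off,z=.079,r=.097):
    p=np.radians(phi); q=H+r*np.array([np.cos(p),np.sin(p)])+off*np.array([-np.sin(p),np.cos(p)])
    return [*q,z],down(p-np.pi)
def Ft(phi,f0):
    p=np.radians(phi); f=env.state()["ft_force"]-f0; return f[1]*np.cos(p)-f[0]*np.sin(p)
E
python3 - <<'E'
from h import *
phi=155
env.close_gripper(10)
env.move_to(*pose(phi,.024,.15)); p,o=pose(phi,.024)
print(env.move_l(p,vel=.08,f_stop=5)); env.sleep(.2)
f0=env.state()["ft_force"]; np.save("f0.npy",f0)
hit=env.move_l(pose(phi,.004)[0],vel=.015,f_stop=1.2); env.sleep(.1)
st=env.state(); pos=st["tool_pos"]; P=np.radians(phi)
off=(pos[:2]-H)@[-np.sin(P),np.cos(P)]
print(hit,st["clock"],pos,"off",off,"F",Ft(phi,f0),st["ft_force"]-f0,st["finger_gap"])
np.save("off.npy",off)
E
```

```text
False
True 17.0333 [ 0.51012924 -0.44501972  0.07819982] off 0.015641681652513926 F -1.494569628983995 [1.49978807 0.94971246 1.00071782] 0.0009028131029896599
```

Run:
```python
from h import *
phi=155;f0=np.load("f0.npy")
for i in range(3):
    env.sleep(.1); st=env.state(); print((st["ft_force"]-f0).round(2),st["tool_pos"].round(5))
f0=st["ft_force"]; np.save("f0.npy",f0); P=np.radians(phi)
for off in(.014,.012,.010,.008):
    hit=env.move_l(pose(phi,off)[0],vel=.01,f_stop=4); env.sleep(.15)
    st=env.state(); print(off,hit,(st["tool_pos"][:2]-H)@[-np.sin(P),np.cos(P)],"F",Ft(phi,f0),(st["ft_force"]-f0).round(2),st["clock"])
    if hit or Ft(phi,f0)>1.2: break
```

```text
[ 0.12 -0.6  -0.01] [ 0.51006 -0.44507  0.07808]
[ 0.94 -0.47  0.86] [ 0.51003 -0.44515  0.07808]
[0.05 0.64 0.48] [ 0.51005 -0.44517  0.07812]
0.014 True 0.014978799206298674 F 1.8110322797105134 [-0.03 -1.99  0.2 ] 17.6917
```

```bash
cat >> h.py <<'E'
def F(phi,f0,n=6):
    v=[]
    for _ in range(n): env.sleep(.025); v.append(Ft(phi,f0))
    return np.mean(v)
E
python3 - <<'E'
from h import *
f0=np.load("f0.npy"); OFF=.015
def go(phi,vel,fs):
    p,o=pose(phi,OFF); h=env.move_l(p,vel=vel,attitude=o,f_stop=fs); return h
for phi in(148,141,134,127,121,117,115):
    h=go(phi,.03 if phi>=127 else .018,9)
    st=env.state(); d=st["tool_pos"][:2]-pose(phi,OFF)[0][:2]
    print(phi,h,"F",F(phi,f0).round(2),"err mm",(d*1e3).round(2),st["clock"])
    if h: break
E
```

```text
148 False F 1.28 err mm [-0.07  0.03] 18.2417
141 False F 1.15 err mm [ 0.09 -0.03] 18.9417
134 False F 0.87 err mm [0.04 0.01] 19.6417
127 False F 0.6 err mm [0.03 0.02] 20.3417
121 False F 2.14 err mm [ 0.01 -0.02] 21.2083
117 False F 1.49 err mm [0.04 0.02] 21.8917
115 False F 2.48 err mm [-0.01  0.  ] 22.3833
```

Run:
```python
from h import *
f0=np.load("f0.npy"); OFF=.015
phi=115.
while phi>101:
    phi-=.7; p,o=pose(phi,OFF); h=env.move_l(p,vel=.008,attitude=o,f_stop=5); f=F(phi,f0,4)
    print(round(phi,1),h,f.round(2),end=" | ")
    if h or f>5: break
st=env.state(); print(st["clock"],(st["tool_pos"][:2]-np.array(p[:2]))*1e3)
np.save("phi.npy",phi)
s=env.snapshot("scene"); cv2.imwrite("pics/s5.png",s["image"])
```

```text
114.3 False 4.27 | 113.6 False 3.36 | 112.9 False 3.13 | 112.2 False 3.46 | 111.5 False 3.38 | 110.8 False 3.29 | 110.1 False 2.74 | 109.4 False 1.22 | 108.7 False 0.86 | 108.0 False 2.02 | 107.3 True 1.47 | 26.8833 [-0.65715192  0.0323889 ]
```

Run:
```python
from h import *
f0=np.load("f0.npy"); OFF=.015
phi=float(np.load("phi.npy"))
step=.35
while phi>96:
    p,o=pose(phi,OFF); h=env.move_l(p,vel=.005,attitude=o,f_stop=8); f=F(phi,f0,6)
    print(round(phi,2),h,f.round(2),end=" | ")
    if f>5: break
    phi-=step
st=env.state(); print(st["clock"],(st["tool_pos"][:2]-np.array(p[:2]))*1e3)
np.save("phi.npy",phi)
```

```text
107.3 False 5.23 | 27.45 [-0.53467829  0.09968741]
```

Run:
```python
from h import *
f0=np.load("f0.npy"); OFF=.015
phi=float(np.load("phi.npy"))
for i in range(25):
    phi-=.12
    p,o=pose(phi,OFF); h=env.move_l(p,vel=.003,attitude=o,f_stop=5); f=F(phi,f0,8)
    st=env.state(); d=st["tool_pos"][:2]-H
    print(round(phi,2),h,f.round(2),((st["tool_pos"][:2]-np.array(p[:2]))*1e3).round(2),end=" | ")
    if f>13.8: break
np.save("phi.npy",phi); print(st["clock"],st["tool_pos"])
```

```text
107.18 False 5.95 [-0.59  0.03] | 107.06 False 6.69 [-0.67  0.03] | 106.94 False 7.48 [-0.76 -0.  ] | 106.82 False 8.38 [-0.83 -0.03] | 106.7 False 8.89 [-0.92 -0.06] | 106.58 False 9.81 [-1.02 -0.1 ] | 106.46 False 10.64 [-1.09 -0.13] | 106.34 False 11.24 [-1.18 -0.18] | 106.22 False 12.26 [-1.25 -0.2 ] | 106.1 False 12.87 [-1.34 -0.25] | 105.98 False 13.39 [-1.46 -0.3 ] | 105.86 False 14.29 [-1.54 -0.31] | 32.85 [ 0.56252588 -0.38310459  0.07833307]
```

Run:
```python
from h import *
f0=np.load("f0.npy"); OFF=.015
phi=float(np.load("phi.npy"))-.12
p,o=pose(phi,OFF); env.move_l(p,vel=.003,attitude=o,f_stop=5); print(F(phi,f0,12))
env.move_l(pose(phi,.025)[0],vel=.03); env.sleep(.1); print(F(phi,f0,8))
env.move_l(pose(phi,.027,.18)[0],vel=.1)
env.move_to([.43,-.35,.19],down(np.radians(-40)))
a=env.snapshot("scene")["image"][180:300,170:330]; w=env.snapshot("side")["image"][180:300,215:375]
im=np.vstack([cv2.resize(i,None,fx=2.5,fy=2.5,interpolation=cv2.INTER_CUBIC) for i in(a,w)])
w2=cv2.resize(env.snapshot("wrist")["image"][0:300,200:560],(360,300)); w2=cv2.copyMakeBorder(w2,0,300,0,0,cv2.BORDER_CONSTANT)
cv2.imwrite("pics/f.png",cv2.convertScaleAbs(np.hstack([im,w2]),alpha=1.5)); print(env.state()["clock"])
```

```text
15.070968550754595
-0.22499041221237404
36.1833
```

View pics/f.png

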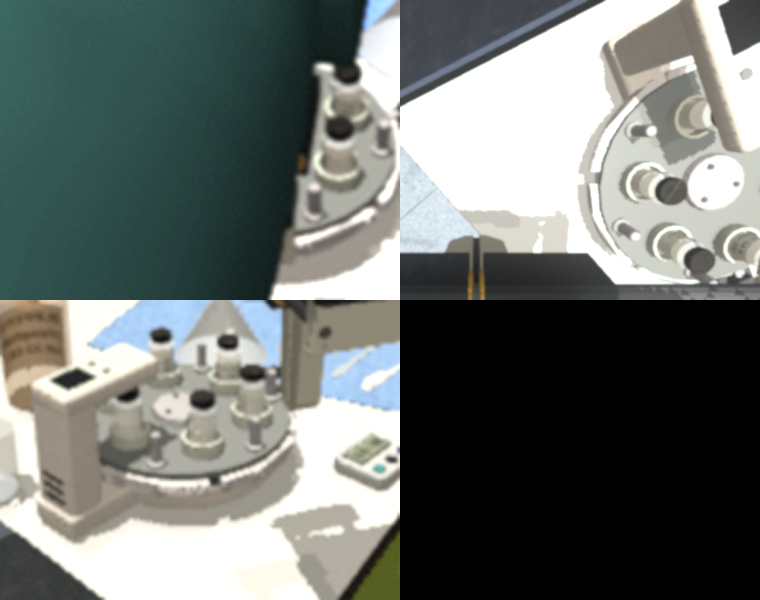

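In the side view (lower left) the vial stands upright under the hood at (128,420), and the timer is undisturbed at (365,455). The force rose steadily to 15 N against the stop.

```bash
python3 -c "
from workcell import env
print(env.hand_in())"
```

```text
the job is handed in; nothing more can be done
None
```

The vial stands in its cup under the reader's hood, the carousel was pushed clockwise to its stop and seated with about 15 N at the pin, and the job was handed in at about 36 s; that the plunger has dropped is judged from the felt force, not seen.

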